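Preload the spring gauge and hold the spring-return dial at its third click

ROBOT

A 6-joint arm with a two-finger parallel gripper is mounted at the origin on a cart in front of the work surface, level with it; the furniture and walls round the work are solid. World frame = base frame: x ahead of the robot, y to its left, z up, the work surface at z = 0. Lengths are in m, angles in degrees, forces in N, time in s.
With the tool pointing down it reaches from about 0.35 to 0.875 m from the base axis. Payload 4.2 kg.
Tool frame: the origin (TCP) lies at the centre of the arm's flange, where the gripper is bolted on; the fingertips stand 182 mm ahead of it and the grasp point (between the pads) lies robot.hold_point_z ahead of it (robot.hold_point_z is the distance from the TCP to the grasp point, in m); z points along the fingers, y is the line along which they close (so a half turn about z gives the same grasp; the last joint's range is limited). The gripper opens to 87 mm and grips with 3 to 60 N. Pads are 19 mm wide; open, the fingers measure 117 mm over their backs; the gripper's body (75 mm by 190 mm) begins 51 mm behind the grasp point.
Start: joints at [-61.215, 22.042, 0.453, 0, -68.411, -14.817], TCP at [0.151, -0.606, 0.405] pointing down, gripper open.
Joint ranges: [-179.83, 179.83], [-69.29, 118.12], [-61.27, 80.66], [-181.25, 117.63], [-171.15, -9.14], [-177.46, 177.46]. Speed limits (degrees/s): [159.86, 159.86, 180, 180, 180, 180].

INTERFACE

Orientations are given as [roll, pitch, yaw] about the fixed x, y, z axes, in that order (R = Rz(yaw) Ry(pitch) Rx(roll)).
In Python, from workcell import robot, read_camera, calibration gives the robot as it stands.
- The arm moves only by the shell command python3 -m crank 'ROWS' [OPENING]. ROWS is JSON, a list of rows, each an object of numbers: "dx", "dy", "dz": the shift along the tool's x, y, z in units of 30 mm (1.0 is 30 mm); "wx", "wy", "wz": the turn, a rotation vector about the tool's x, y, z in units of 5 degrees (1.0 is 5 degrees). A call has 1 to 12 rows; each row is the pose to reach, as a shift and turn from the pose commanded when the call began, along the tool's axes at that moment; what a row does not reach only later rows make up. A row lasts 1/12 s, in which the tool goes at most 41.7 mm and 7.16 degrees, less where a joint would pass 70% of its speed; a pose out of reach is approached as far as the arm can. A call with a gripper value outside its range is refused whole. OPENING is the opening, from 0 (shut) to 1 (fully open), set as the call begins (- or left out, the last holds). The fingers move at their own pace and stop on an object; the grip force is fixed at half the most. Time passes only in rows, so rows that repeat a pose let the fingers close. It gives the time, the measured TCP pose, the force, the opening and the grip force at its end, in the units of the state.
- robot.read_state(): the state, without advancing time (a new reading comes with each control period).
- read_camera(name): name is "side" or "top" or "wrist"; returns the picture (420x560x3 uint8, red, green, blue); there is no depth.
- calibration(name): a dict with "camera_matrix" (3x3 intrinsics, pixels), "extrinsics" (4x4, takes a point from world to camera coordinates); the wrist camera has in their place "tool_from_camera" (4x4, takes a point from camera to tool coordinates, whose origin is the TCP and whose axes are the flange's). Camera axes: x right, y down, z forward; pixel columns grow to the right and rows downward; lengths in m; the calibration is good to about 2 mm. The wrist camera is an equidistant fisheye: a pixel r from the principal point sees the ray r / f radians off the axis. A picture is of the moment at which its call begins: read the wrist's pose just before it. calibration takes no time and is no camera call.
- robot.hand_in(): hands the job in; it is judged then, once.
The state is a dict: "time": time; "q": joint angles; "qd": joint speeds; "joint_efforts": joint torques, N m; "tcp_pos": TCP position; "orientation": TCP orientation; "contact_force": force on the tool from outside, world axes, zero at the start; "ft_torque": the same for the moment, N m; "opening": opening from 0.0 (shut) to 1.0 (fully open); "gripper_force": force on a finger pad.
Only numpy, scipy, OpenCV 4.12 (cv2) and the standard library are available. Lean on these libraries where they do the work, as an engineer would, in place of code of your own. Each camera call takes 0.05 s, during which the arm holds its last target. There are 200 camera calls.

TASK

Set up the pull test: draw the spring gauge's slide out by its black upright handle until its pointer stands in the notch of the brass rider, and leave it there (its brake keeps it). Then turn the control box's spring-return dial clockwise from rest, past its first two clicks, to the third position (the one with three pips), and keep holding it there: the program finishes with the gripper still holding the dial, which springs back to rest if let go. Leave the tape roll, the flange, the notebook and the loupe lying beside the work where they are.

Things in the scene. Friction and masses are not known exactly. Their poses are not given: they have to be found in the camera images.
- gauge: Spring gauge fixed to the bench: aluminium bed 215 x 80 x 8 mm, a grey spring housing (85 x 50 mm, top 35 mm up) on its far end. Origin on the bench under the housing's near face; x axis runs from there along the housing, away from the slide. The slide draws out along the gauge's own -x (towards the robot). Drawn fully in, the handle's middle is 30 mm out from the housing's face.
- gauge_slide (a joint): How far the slide is drawn out of the spring housing, in m: 0 fully in, 0.09 fully out; grows as it is pulled. It starts between 0 and 0.012. Pulling takes about 7 to 11 N, growing with the draw; a friction brake keeps the slide wherever it is left, and it can be pushed back in with 2 to 6 N.
- slide_grip (a point): Point to grip on the slide's black upright handle: its middle, 60 mm above the bench. The handle is 12 mm thick (along the gauge's x), 28 mm wide (along its y), its top 70 mm above the bench; above 36 mm it stands clear of all the rest of the gauge. Axes as the gauge's.
- pointer_tip (a point): Tip of the slide's steel pointer, a fin 2.5 mm thick that sticks out to the gauge's -y side at the foot of the handle, 34 mm from the handle's middle and 24 mm above the bench; at the same x along the gauge as the handle's middle. Axes as the gauge's.
- rider: Brass rider clamped fast on the rail at the -y side of the gauge's bed: two lugs 7 mm wide, tops 32 mm above the bench, with an open notch 10 mm wide between them that the pointer tip must stand in (nothing stops the pointer). Origin: under the notch's middle, 12 mm above the bench; x axis as the gauge's. It is set 35 to 75 mm beyond the pointer's fully-in place (varies).
- control_box: Grey control box fixed to the bench, 120 x 120 mm, top 45 mm up, the dial in the middle of its top. Origin: centre of its underside; x axis to the far edge. Raised marks round the dial: a short bar at rest (0.6 rad to the left of the x axis), then rows of one, two and three pips for the first, second and third position, each 0.4 rad farther clockwise.
- hold_dial (a joint): Angle of the dial in rad: 0 at rest, growing clockwise seen from above. Clicks (detents) at 0.4, 0.8 and 1.2; end stop at 1.5. A return spring of 0.10 (at rest) to 0.15 Nm always drives it back to 0 when let go, from every click; with the clicks, turning needs up to 0.2 Nm.
- dial_grip (a point): Point to grip on the dial's bar, on the dial's vertical axis, 71 mm above the bench. The black bar is 48 mm long (this point's x), 13 mm thick (its y), from 56 to 81 mm above the bench, on a round disc 50 mm across. A white line marks the pointing end, +x. The point turns with the dial.
- usb_camera_stand: Obstacle, fixed at the back between the two working places: a camera stand, base plate 100 x 130 x 10 mm, with a post and camera arm up to 220 mm above the bench. Origin under the base's centre; the post stands 20 mm along its x and 31 mm along its y from there. Pass in front of it or above it when going from one place to the other.
- tape_roll: Bystander: roll of masking tape, 81 x 81 x 19 mm, lying flat; origin under its centre.
- loose_flange: Bystander: turned steel flange, 50 x 50 x 22 mm; origin under its centre.
- notebook: Bystander: blue pocket notebook, 74 x 94 x 10 mm; origin under its centre.
- loupe: Bystander: black hand loupe, 36 x 64 x 11 mm; origin under its centre.

How it is judged (in metres and radians):
On the way, in this order (a step that is already met when the one before it is completed fails the run):
1. the gauge's pointer stands in the rider's notch (within 5 mm of its middle), the dial still at rest (x of pointer_tip in the frame of rider between -0.005 and 0.005 m and value of joint hold_dial below 0.15 rad), for 0.3 s.
2. the fingers hold the dial at its third click (1.07 to 1.33 rad) (value of joint hold_dial between 1.07 and 1.33 rad and contact force between the fingers and hold_dial above 1 N), for 0.1 s.
At the end, for the whole second after the job is handed in: The fingers hold the dial (more than 1 N) still at its third click (1.07 to 1.33 rad, click at 1.2), while the gauge's pointer stands in the rider's notch, within 5 mm of its middle (all of step 2 and velocity of joint hold_dial between -0.1 and 0.1 rad/s and x of pointer_tip in the frame of rider between -0.005 and 0.005 m); the arm keeps its last pose, push and grip.
It fails at once if the roll of tape is moved more than 25 mm (distance of tape_roll from where it was at the start of the episode above 0.025 m).
It fails at once if the loose flange is moved more than 25 mm (distance of loose_flange from where it was at the start of the episode above 0.025 m).
It fails at once if the notebook is moved more than 25 mm (distance of notebook from where it was at the start of the episode above 0.025 m).
It fails at once if the hand loupe is moved more than 25 mm (distance of loupe from where it was at the start of the episode above 0.025 m).
It also fails if it takes over 58 s, if anything falls off the work surface, if the arm or the gripper's body presses on something with over 40 N, if the wrist force passes 120 N, or if a joint passes its speed limit or range.

## Working session

There is one attempt and no reset: what is moved stays moved. The work goes in short steps, Python scripts to look and compute and a shell command to move; the robot and the scene stay as the last step left them, time stands still between calls to the robot, and variables do not carry over. Pictures are saved under pics/ and viewed, at most 10 in all, crops included, and the job is handed in when it is done.

```bash
ls; mkdir -p pics; python3 - <<'E'
from workcell import robot, read_camera, calibration
import cv2, numpy as np
s=robot.read_state(); print(s, robot.hold_point_z)
for n in("side","top","wrist"):
    im=read_camera(n); cv2.imwrite(f"pics/{n}0.png",im[:,:,::-1]); c=calibration(n); print(n,{k:np.round(np.array(v),4).tolist() for k,v in c.items() if not isinstance(v,str)})
E
```

```text
pics
{'time': 0.0, 'q': array([-6.12178727e+01,  2.20891576e+01,  3.78463072e-01, -2.95715116e-02,
       -6.84092211e+01, -1.48166521e+01]), 'qd': array([ 0.00554765,  0.05753326, -0.04479979,  0.00534882,  0.03512768,
        0.03672857]), 'joint_efforts': array([-7.49036117e-04, -3.90665352e+01,  1.87402761e+01,  4.21992078e+00,
        1.08296119e-02, -2.24172213e-04]), 'tcp_pos': array([ 0.15081746, -0.60630799,  0.40366556]), 'orientation': array([ 1.79877043e+02, -4.10600920e-03, -1.66045431e+02]), 'contact_force': array([-0.1761183 , -0.14137126, -0.58706871]), 'ft_torque': array([-0.02309175, -0.00293207,  0.02304975]), 'gripper_force': 0.0, 'opening': 1.0030180640860424} 0.1635
side {'camera_matrix': [[393.2576, 0.0, 287.7897], [0.0, 393.2576, 214.8856], [0.0, 0.0, 1.0]], 'extrinsics': [[-0.8969, -0.4419, -0.0172, 0.4561], [-0.1446, 0.3299, -0.9329, 0.1548], [0.418, -0.8342, -0.3598, 0.9616], [0.0, 0.0, 0.0, 1.0]]}
top {'camera_matrix': [[472.9651, 0.0, 271.0627], [0.0, 472.9651, 213.8835], [0.0, 0.0, 1.0]], 'extrinsics': [[-0.0287, -0.9996, -0.0036, -0.0664], [-0.9825, 0.0289, -0.1843, 0.5322], [0.1843, -0.0017, -0.9829, 1.4044], [0.0, 0.0, 0.0, 1.0]]}
wrist {'camera_matrix': [[325.1923, 0.0, 275.3003], [0.0, 325.1923, 205.166], [0.0, 0.0, 1.0]], 'tool_from_camera': [[0.0002, -0.9529, -0.3031, 0.0821], [1.0, 0.0004, -0.0007, -0.0001], [0.0008, -0.3031, 0.9529, 0.0211], [0.0, 0.0, 0.0, 1.0]]}
```

View pics/top0.png

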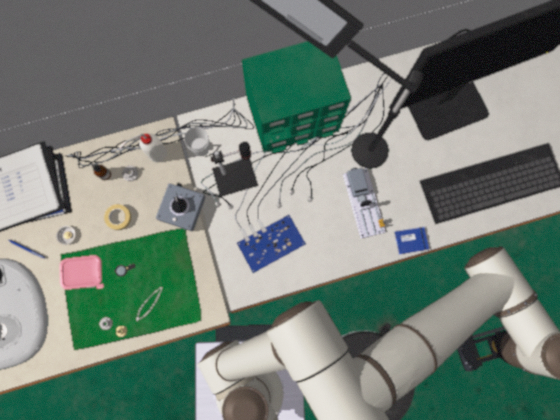

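View pics/side0.png

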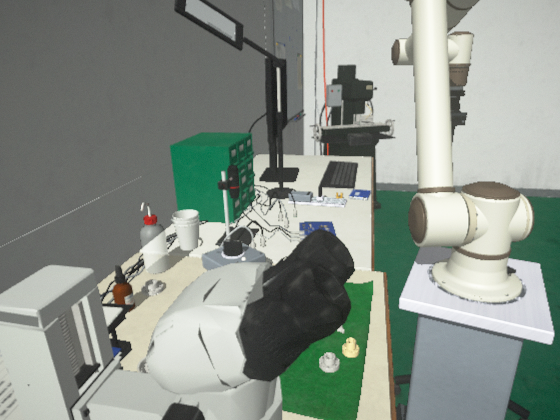

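The top view shows the gauge at about (365,200), with its white housing at (357,183), rider/slide near (375,220), and notebook at (411,240). The control box with its dial is at (180,205), the camera stand at (237,172), and the tape at (118,217). The side view shows the dial at (237,247), with the gauge far off at about (310,197).

```bash
cat > h.py <<'E'
from workcell import robot, read_camera, calibration
import cv2, numpy as np
from scipy.spatial.transform import Rotation as R
def cam(n):
    """centre, rotation world<-cam, and K"""
    c=calibration(n); K=np.array(c["camera_matrix"])
    if n=="wrist":
        s=robot.read_state(); T=np.eye(4); T[:3,:3]=R.from_euler("xyz",s["orientation"],degrees=True).as_matrix(); T[:3,3]=s["tcp_pos"]
        W=T@np.array(c["tool_from_camera"])
    else: W=np.linalg.inv(np.array(c["extrinsics"]))
    return W,K
def ray(n,W,K,uv):
    d=np.array([(uv[0]-K[0,2])/K[0,0],(uv[1]-K[1,2])/K[1,1]])
    if n=="wrist":
        r=np.hypot(*d); v=np.array([*(d/max(r,1e-9)*np.sin(r)),np.cos(r)])
    else: v=np.array([*d,1.])
    return W[:3,3],W[:3,:3]@v
def onplane(n,W,K,uv,z):
    o,v=ray(n,W,K,uv); return o+v*(z-o[2])/v[2]
def tri(rays):
    A=np.zeros((3,3));b=np.zeros(3)
    for o,v in rays:
        v=v/np.linalg.norm(v);P=np.eye(3)-np.outer(v,v);A+=P;b+=P@o
    p=np.linalg.solve(A,b); return p,[np.linalg.norm(np.cross(p-o,v/np.linalg.norm(v))) for o,v in rays]
def snap(n,name):
    W,K=cam(n); im=read_camera(n)[:,:,::-1].copy(); cv2.imwrite(f"pics/{name}.png",im); np.save(f"pics/{name}.npy",W); return im,W,K
E
python3 - <<'E'
from h import *
im=cv2.imread("pics/top0.png"); W,K=cam("top")
a=im[155:255,340:440]; b=im[170:270,140:240]
cv2.imwrite("pics/crop.png",np.hstack([cv2.resize(x,(400,400),interpolation=cv2.INTER_CUBIC) for x in(a,b)]))
for uv,z in[((180,205),.08),((375,203),.07),((357,183),.035),((237,172),.01),((411,240),.01),((118,217),.02)]: print(uv,onplane("top",W,K,uv,z).round(3))
E
```

```text
(180, 205) [0.56  0.192 0.08 ]
(375, 203) [ 0.55  -0.399  0.07 ]
(357, 183) [ 0.623 -0.354  0.035]
(237, 172) [0.677 0.024 0.01 ]
(411, 240) [ 0.442 -0.516  0.01 ]
(118, 217) [0.54  0.398 0.02 ]
```

View pics/crop.png

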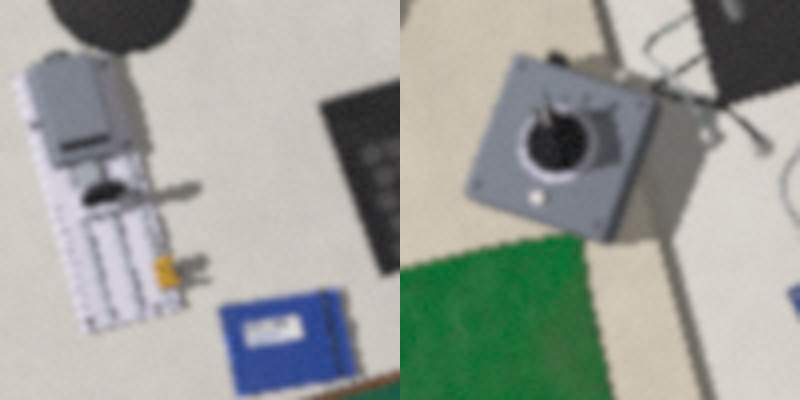

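Gauge handle is at px (366,203), rider at (381,223), and the gauge's yaw is about 15°. The dial is at px (180,205), with the box yaw about -19°. First move: bring the wrist camera over the gauge.

```bash
python3 -m crank '[{"dx":-1,"dy":0.3,"wz":-1.4},{"dx":-2.2,"dy":0.7,"wz":-2.8},{"dx":-3.4,"dy":1.1,"wz":-4.2},{"dx":-4.6,"dy":1.5,"wz":-5.6},{"dx":-5.8,"dy":1.9,"wz":-7},{"dx":-7,"dy":2.3,"wz":-8.4},{"dx":-8.2,"dy":2.7,"wz":-9.8},{"dx":-9.4,"dy":3.1,"wz":-11.2},{"dx":-10.6,"dy":3.5,"wz":-12.6},{"dx":-11.8,"dy":3.8,"wz":-14},{"dx":-12.6,"dy":4.1,"wz":-15.4},{"dx":-13,"dy":4.2,"wz":-16.8}]' 1 && python3 -m crank '[{"dx":1,"wz":-0.7},{"dx":1.5,"wz":-1.4},{"dx":1.5,"wz":-1.4},{"dx":1.5,"wz":-1.4}]'; python3 - <<'E'
from h import *
snap("wrist","w1"); print(robot.read_state()["tcp_pos"],robot.read_state()["orientation"])
E
```

```text
[ 0.15087735 -0.60639677  0.40409037] [ 1.79923468e+02 -7.22464149e-03 -1.66036214e+02]$[0]: bad value
```

View pics/w1.png

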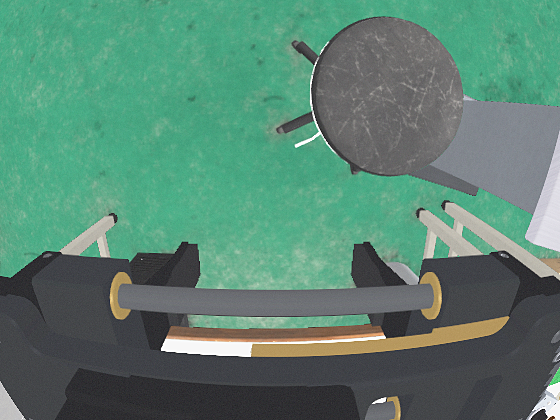

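The move was refused, so the arm is still at its start (floor and stool in view). Checking the row format.

```bash
python3 -m crank '[{"dx":-1.0,"dy":0.3,"wz":-1.4}]' 1; python3 -m crank '[{"dx":-1.0,"dy":0.3,"dz":0.0,"wx":0.0,"wy":0.0,"wz":-1.4}]' 1
```

```text
time: 0.28
tcp_pos: [0.1753, -0.5919, 0.404]
orientation: [179.9, -0.1, -159.2]
contact_force: [1.4, -1.2, 0.3]
opening: 0.999
gripper_force: 0.0$[0]: bad value
```

```bash
python3 -m crank '[{"dx":-1.2,"dy":0.1,"dz":0,"wx":0,"wy":0,"wz":-1.4},{"dx":-2.4,"dy":0.2,"dz":0,"wx":0,"wy":0,"wz":-2.8},{"dx":-3.6,"dy":0.3,"dz":0,"wx":0,"wy":0,"wz":-4.2},{"dx":-4.8,"dy":0.4,"dz":0,"wx":0,"wy":0,"wz":-5.6},{"dx":-6,"dy":0.5,"dz":0,"wx":0,"wy":0,"wz":-7},{"dx":-7.2,"dy":0.6,"dz":0,"wx":0,"wy":0,"wz":-8.4},{"dx":-8.4,"dy":0.7,"dz":0,"wx":0,"wy":0,"wz":-9.8},{"dx":-9.6,"dy":0.8,"dz":0,"wx":0,"wy":0,"wz":-11.2},{"dx":-10.6,"dy":0.9,"dz":0,"wx":0,"wy":0,"wz":-12.6},{"dx":-11.5,"dy":0.9,"dz":0,"wx":0,"wy":0,"wz":-14},{"dx":-12,"dy":0.9,"dz":0,"wx":0,"wy":0,"wz":-15.4},{"dx":-12.3,"dy":0.9,"dz":0,"wx":0,"wy":0,"wz":-16.8}]' 1
```

```text
time: 1.28
tcp_pos: [0.5149, -0.432, 0.404]
orientation: [180.0, 0.0, -74.6]
contact_force: [-0.4, 0.5, -0.4]
opening: 0.998
gripper_force: 0.0
```

```bash
python3 - <<'E'
from h import *
im,W,K=snap("wrist","w2")
E
```

```text
(no output)
```

View pics/w2.png

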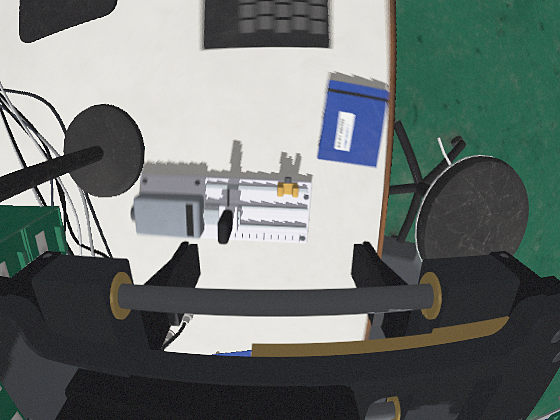

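The wrist view shows the black handle at about (225,225), brass rider lugs at (282,188) and (293,188) with the notch at about (288,188), and the housing at (168,215). An enlarged crop with masks gives the detail.

```bash
python3 - <<'E'
from h import *
im=cv2.imread("pics/w2.png")
c=im[140:260,120:320]; cv2.imwrite("pics/c2.png",cv2.resize(c,(800,480),interpolation=cv2.INTER_CUBIC))
def blob(m,off,box=None):
    n,l,s,ce=cv2.connectedComponentsWithStats(m.astype(np.uint8))
    for i in range(1,n):
        if s[i,4]>8: print(off,s[i].tolist(),(ce[i]).round(1))
def masks(im,x0,y0,x1,y1,t):
    h=cv2.cvtColor(im,cv2.COLOR_BGR2HSV); r=np.zeros(h.shape[:2],bool); r[y0:y1,x0:x1]=1
    blob((h[...,0]>10)&(h[...,0]<32)&(h[...,1]>110)&r,t+" brass"); blob((h[...,2]<60)&r,t+" black")
masks(im,120,140,320,250,"w"); 
top=cv2.imread("pics/top0.png"); masks(top,345,165,400,240,"t")
E
```

```text
w brass [278, 183, 20, 14, 234] [287.4 188.9]
w black [121, 140, 24, 53, 300] [136.3 157.4]
w black [129, 149, 5, 6, 10] [131.6 151.2]
w black [121, 155, 6, 6, 12] [123.8 156.9]
w black [121, 166, 6, 4, 9] [123.7 167.6]
w black [228, 194, 1, 12, 12] [228.  199.5]
w black [186, 205, 7, 30, 155] [189.3 219.8]
w black [218, 210, 15, 34, 389] [224.7 226.4]
w black [178, 242, 20, 8, 118] [187.4 246.3]
t brass [379, 219, 6, 8, 31] [381.2 222.6]
t black [362, 165, 17, 3, 32] [370.3 165.6]
t black [362, 201, 9, 5, 25] [365.8 202.8]
```

View pics/c2.png

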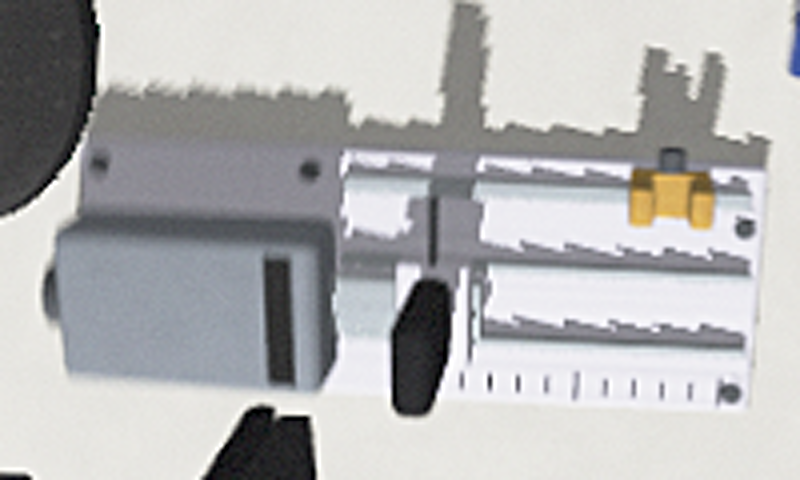

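```bash
cat > g.py <<'E'
from h import *
K=cam("wrist")[1]; W=np.load("pics/w2.npy"); Wt,Kt=cam("top")
c=lambda x,y:(120+x/4-.4,140+y/4-.4)
f=lambda x,y,z:onplane("wrist",W,K,c(x,y),z)
P=[f(345,150,.008),f(768,170,.008),f(330,390,.008),f(747,408,.008)]
a=[np.degrees(np.arctan2(*(P[i]-P[j])[1::-1])) for i,j in((0,1),(2,3))]
b=P[1]-P[3]; print("yaw",a,"width",np.linalg.norm(b),np.degrees(np.arctan2(b[0],-b[1])))
E
cat >> g.py <<'E'
print("cam",W[:3,3])
hd,e=tri([ray("wrist",W,K,(224.7,226.4)),ray("top",Wt,Kt,(365.8,202.8))]); print("handle",hd,e)
rd,e=tri([ray("wrist",W,K,(287.4,188.9)),ray("top",Wt,Kt,(381.2,222.6))]); print("rider",rd,e)
yaw=np.radians(np.mean(a)); ux=np.array([np.cos(yaw),np.sin(yaw)]); uy=np.array([-ux[1],ux[0]])
tip=f(434,195,.024); notch=f(671,200,.03); nb=f(671,215,.03)
print("tip",tip,"notch",notch,"draw",(tip-notch)[:2]@ux, "lateral",(tip-notch)[:2]@uy)
mid=tip[:2]+.034*uy; print("handle mid from tip",mid)
foot=f(433,285,.034);print("pointer root",foot,(foot-tip)[:2]@ux,(foot-tip)[:2]@uy)
for z in (.07,): print("top face guess",f(413,365,z))
print("lug widths",(f(630,200,.03)-f(713,200,.03))[:2]@ux)
hf=f(333,300,.035);print("housing face to tip",(hf-tip)[:2]@ux)
E
python3 g.py
```

```text
yaw [np.float64(12.53301754149004), np.float64(13.070512175602698)] width 0.07710867596645767 12.516149999413223
cam [ 0.5384012  -0.51210822  0.38276234]
handle [ 0.55658211 -0.37378788  0.05369754] [np.float64(0.0013067464801081214), np.float64(0.0013067464801079678)]
rider [ 0.49885276 -0.42450225  0.01930894] [np.float64(0.0011864641320141252), np.float64(0.0011864641320140932)]
tip [ 0.56609525 -0.407676    0.024     ] notch [ 0.50084806 -0.42571544  0.03      ] draw 0.06762246888867524 lateral 0.0031336485860445386
handle mid from tip [ 0.55856158 -0.37452115]
pointer root [ 0.55963188 -0.38469632  0.034     ] -0.0012109106373297124 0.023840606906234088
top face guess [ 0.55771085 -0.37484719  0.07      ]
lug widths 0.023285717920606165
housing face to tip 0.027942930215215794
```

Measured points agree: the handle's middle is (0.558,-0.374), triangulated height 54 mm for its visible body. Pointer-to-notch draw is about 67 mm, lug span 23 mm against 24 mm given, gauge yaw about 12.8°. Going down to the handle.

```bash
python3 -m crank '[{"dx":-0.5,"dy":-0.7,"dz":0.5,"wx":0,"wy":0,"wz":0.2},{"dx":-1,"dy":-1.4,"dz":1.2,"wx":0,"wy":0,"wz":0.5},{"dx":-1.46,"dy":-1.91,"dz":2,"wx":0,"wy":0,"wz":0.5},{"dx":-1.46,"dy":-1.91,"dz":2.8,"wx":0,"wy":0,"wz":0.5},{"dx":-1.46,"dy":-1.91,"dz":3.4,"wx":0,"wy":0,"wz":0.5},{"dx":-1.46,"dy":-1.91,"dz":3.5,"wx":0,"wy":0,"wz":0.5},{"dx":-1.46,"dy":-1.91,"dz":3.5,"wx":0,"wy":0,"wz":0.5}]' 0.7; python3 - <<'E'
from h import *
snap("wrist","w3"); s=robot.read_state(); print(s["tcp_pos"],s["orientation"])
E
```

```text
time: 1.92
tcp_pos: [0.5562, -0.3763, 0.2982]
orientation: [179.8, 0.1, -77.6]
contact_force: [-0.1, 0.7, 0.0]
opening: 0.702
gripper_force: 0.0
[ 0.55664692 -0.3766392   0.30002972] [ 1.79973534e+02 -2.13111157e-02 -7.76124425e+01]
```

View pics/w3.png

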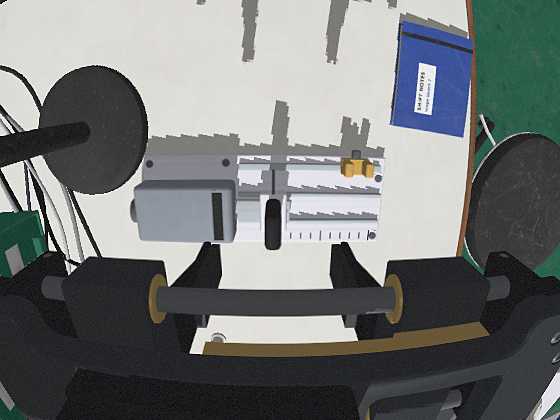

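The handle (272,225) is centred between the fingertips (205 and 345). Pointer at (273,180), notch at (357,168). Descending and closing.

```bash
python3 -m crank '[{"dx":0,"dy":0,"dz":0.8,"wx":0,"wy":0,"wz":0},{"dx":0,"dy":0,"dz":1.6,"wx":0,"wy":0,"wz":0},{"dx":0,"dy":0,"dz":2.2,"wx":0,"wy":0,"wz":0},{"dx":0,"dy":0,"dz":2.5,"wx":0,"wy":0,"wz":0},{"dx":0,"dy":0,"dz":2.5,"wx":0,"wy":0,"wz":0}]' && python3 -m crank '[{"dx":0,"dy":0,"dz":0,"wx":0,"wy":0,"wz":0},{"dx":0,"dy":0,"dz":0,"wx":0,"wy":0,"wz":0},{"dx":0,"dy":0,"dz":0,"wx":0,"wy":0,"wz":0},{"dx":0,"dy":0,"dz":0,"wx":0,"wy":0,"wz":0},{"dx":0,"dy":0,"dz":0,"wx":0,"wy":0,"wz":0},{"dx":0,"dy":0,"dz":0,"wx":0,"wy":0,"wz":0}]' 0
python3 - <<'E'
from h import *
K=cam("wrist")[1]; W=np.load("pics/w3.npy"); im=cv2.imread("pics/w3.png"); h=cv2.cvtColor(im,cv2.COLOR_BGR2HSV)
m=(h[...,0]>10)&(h[...,0]<32)&(h[...,1]>110); m[:150]=0;m[190:]=0;m[:,:330]=0;m[:,390:]=0
ys,xs=np.nonzero(m); print("cols",{int(r):(int(xs[ys==r].min()),int(xs[ys==r].max()),int((ys==r).sum())) for r in np.unique(ys)})
g=h[...,2].astype(int); print(g[168:184:3,262:284])
E
```

```text
time: 2.38
tcp_pos: [0.5563, -0.3765, 0.2239]
orientation: [179.9, 0.1, -77.6]
contact_force: [-0.5, -0.1, -0.4]
opening: 0.701
gripper_force: 0.0
time: 2.88
tcp_pos: [0.5569, -0.3762, 0.2254]
orientation: [-180.0, -0.0, -77.5]
contact_force: [0.6, -0.5, 0.3]
opening: 0.326
gripper_force: 0.0
cols {158: (342, 350, 9), 159: (342, 366, 21), 160: (342, 368, 27), 161: (342, 368, 27), 162: (342, 369, 28), 163: (341, 371, 31), 164: (341, 373, 33), 165: (341, 373, 33), 166: (341, 373, 33), 167: (341, 373, 33), 168: (341, 373, 33), 169: (341, 373, 33), 170: (341, 373, 33), 171: (341, 373, 33), 172: (341, 372, 32), 173: (341, 372, 32), 174: (342, 372, 31), 175: (345, 372, 17), 176: (345, 372, 16), 177: (367, 371, 5)}
[[200 205 205 206 203 205 201 154 102 110 111 110 115 111 109 111 109 111
  111 110 109 111]
 [124 134 130 136 136 136 133 137 143 145  67  53  71 135 150 145 145 145
  149 145 148 142]
 [133 140 141 138 139 142 145 139 143 141  70  54  73 136 144 144 141 138
  143 141 140 142]
 [136 142 139 144 142 139 142 143 149 133  71  50  74 139 145 145 142 139
  141 143 143 139]
 [235 129 140 145 141 141 139 139 144 138  69  55  76 138 142 141 140 141
  138 139 138 144]
 [164 133 137 137 139 136 135 140 137 130  67  58  73 131 144 137 136 138
  139 136 135 138]]
```

```bash
python3 -m crank '[{"dx":0,"dy":0,"dz":0,"wx":0,"wy":0,"wz":0},{"dx":0,"dy":0,"dz":0,"wx":0,"wy":0,"wz":0},{"dx":0,"dy":0,"dz":0,"wx":0,"wy":0,"wz":0},{"dx":0,"dy":0,"dz":0,"wx":0,"wy":0,"wz":0},{"dx":0,"dy":0,"dz":0,"wx":0,"wy":0,"wz":0}]' 0
python3 - <<'E'
from h import *
K=cam("wrist")[1]; W=np.load("pics/w3.npy"); im=cv2.imread("pics/w3.png"); h=cv2.cvtColor(im,cv2.COLOR_BGR2HSV)
for y in np.radians([12.4,12.8]):
    ux=np.array([np.cos(y),np.sin(y)]); f=lambda u,v,z:onplane("wrist",W,K,(u,v),z)[:2]@ux
    t=f(273,175,.024); print("tip",t,"right top edge draw",t-f(373.5,168,.032)-.012,"left edge",[t-f(340.5,170,z)+.012 for z in(.012,.022,.032)])
print(h[157:179:2,338:376,1])
E
```

```text
time: 3.3
tcp_pos: [0.557, -0.3761, 0.2248]
orientation: [-180.0, -0.0, -77.6]
contact_force: [1.5, 0.4, -0.3]
opening: 0.136
gripper_force: 30.0
tip 0.4651522097454976 right top edge draw 0.06736185314421651 left edge [np.float64(0.06866993171365542), np.float64(0.06658464231351922), np.float64(0.06449935291338303)]
tip 0.46154472986895145 right top edge draw 0.06741645632416272 left edge [np.float64(0.06868247119595082), np.float64(0.06661126058576138), np.float64(0.06454004997557188)]
[[ 14  13  19  10  15  10  14  18  18  16  23  22  26  25  37  23  20  28
   15  23  21  36  32  23  22  22  24  22  21  19  19  19  10  14  18  17
   15  20]
 [  9   8  19  90 161 149 145 142 156 139 134 149 150 148 142 140 116 103
   81  78  86 114 138 153 142 140 131 134 133 105  34  13   9  10   6   9
   10   7]
 [ 19  19  15 106 139 132 137 133 141 143 126 130 134 138 145 141 146 146
  149 145 147 148 146 147 136 139 134 134 136 141 164  41  12  11  10  14
   16  16]
 [ 10  17   9 123 141 125 135 140 131 144 138 135 135 138 132 138 141 145
  144 145 141 143 146 143 132 119 126 134 135 139 125 13
[... 442 characters left out ...]
 142 137 128 131 125 140 146 144 142 143 143 151 149
   20  27]
 [ 10   9   4 177 143 135 130 142 147 141 145 145 139 141 144 142 147 146
  144 146 143 143 146 147 133 132 136 130 143 142 143 144 144 144 155 117
   15  24]
 [  9  11  20 202 154 166 131 140 146 144 146 140 143 145 150 149 148 148
  148 148 147 146 153 147 133 139 130 133 141 144 145 146 143 146 161  75
   12  12]
 [  6   9  11  10  11  10  94 166 150 147 146 145 144 150 172  17  10   7
    6   7   8   9  20  25  21  44 120 163 149 146 146 143 147 147 163  36
   14   9]
 [  8   9   8   9   9  11  14  10  50  74  70  75  76  58   8  13  10   9
   11  10   9  10  10   9  11  11   8  13  89 120 120 124 127 127 102   6
   18  24]]
```

Gripped (30 N, 12 mm). Draw needed is about 67 mm, or 2.24 units along +y of the tool. Pulling most of the way, then looking.

```bash
python3 -m crank '[{"dx":0,"dy":0.15,"dz":0,"wx":0,"wy":0,"wz":0},{"dx":0,"dy":0.35,"dz":0,"wx":0,"wy":0,"wz":0},{"dx":0,"dy":0.6,"dz":0,"wx":0,"wy":0,"wz":0},{"dx":0,"dy":0.85,"dz":0,"wx":0,"wy":0,"wz":0},{"dx":0,"dy":1.1,"dz":0,"wx":0,"wy":0,"wz":0},{"dx":0,"dy":1.35,"dz":0,"wx":0,"wy":0,"wz":0},{"dx":0,"dy":1.6,"dz":0,"wx":0,"wy":0,"wz":0},{"dx":0,"dy":1.8,"dz":0,"wx":0,"wy":0,"wz":0},{"dx":0,"dy":2,"dz":0,"wx":0,"wy":0,"wz":0},{"dx":0,"dy":2.15,"dz":0,"wx":0,"wy":0,"wz":0},{"dx":0,"dy":2.15,"dz":0,"wx":0,"wy":0,"wz":0},{"dx":0,"dy":2.15,"dz":0,"wx":0,"wy":0,"wz":0}]' 0; python3 - <<'E'
from h import *
im,W,K=snap("wrist","w4"); print(robot.read_state()["tcp_pos"])
cv2.imwrite("pics/c4.png",cv2.resize(im[100:250,220:420],(800,600),interpolation=cv2.INTER_CUBIC))
E
```

```text
time: 4.3
tcp_pos: [0.4953, -0.389, 0.2248]
orientation: [-179.7, -0.0, -77.5]
contact_force: [6.9, 5.2, -0.6]
opening: 0.137
gripper_force: 30.0
[ 0.49534419 -0.38899321  0.22479644]
```

View pics/c4.png

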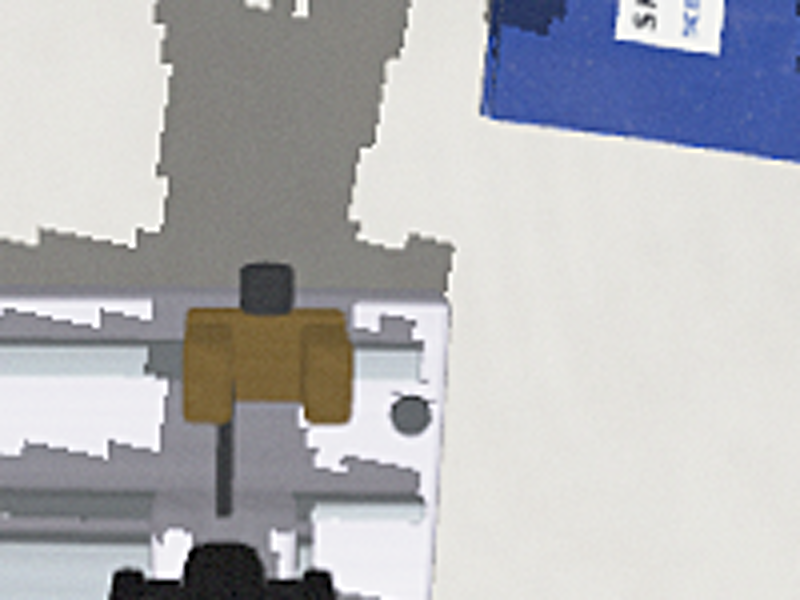

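The pointer is at crop x 224, inside the left lug; the rider's middle is at 267. At about 0.145 mm/px that leaves about 6.1 mm, so 0.2 units more.

```bash
python3 -m crank '[{"dx":0,"dy":0.1,"dz":0,"wx":0,"wy":0,"wz":0},{"dx":0,"dy":0.2,"dz":0,"wx":0,"wy":0,"wz":0},{"dx":0,"dy":0.21,"dz":0,"wx":0,"wy":0,"wz":0},{"dx":0,"dy":0.21,"dz":0,"wx":0,"wy":0,"wz":0},{"dx":0,"dy":0.21,"dz":0,"wx":0,"wy":0,"wz":0},{"dx":0,"dy":0.21,"dz":0,"wx":0,"wy":0,"wz":0}]' 0; cat > px.py <<'E'
import sys
from h import *
im,W,K=snap("wrist",sys.argv[1]); h=cv2.cvtColor(im,cv2.COLOR_BGR2HSV)
m=(h[...,0]>8)&(h[...,0]<32)&(h[...,1]>100); m[:150]=0;m[225:]=0;m[:,:230]=0;m[:,400:]=0
n,l,s,c=cv2.connectedComponentsWithStats(m.astype(np.uint8)); i=1+s[1:,4].argmax(); x,y,w,hh,_=s[i]; print("rider",s[i],"mid",x+(w-1)/2)
for r in range(y+hh-4,y+hh+20,3): v=h[r,x-4:x+w+4,2].astype(int); print(r,x-4,v.tolist())
E
python3 px.py w5
```

```text
time: 4.85
tcp_pos: [0.4898, -0.3901, 0.2248]
orientation: [-179.7, -0.1, -77.5]
contact_force: [8.0, 6.9, -2.7]
opening: 0.132
gripper_force: 30.0
rider [ 256  177   43   29 1021] mid 277.0
202 252 [242, 243, 249, 255, 91, 112, 121, 124, 117, 125, 126, 122, 126, 123, 121, 121, 127, 160, 154, 150, 156, 153, 100, 58, 63, 65, 94, 163, 155, 152, 155, 155, 157, 152, 109, 118, 124, 122, 120, 123, 126, 120, 125, 122, 119, 117, 188, 255, 246, 243, 243]
205 252 [243, 243, 245, 249, 213, 194, 158, 161, 161, 113, 123, 119, 126, 120, 126, 135, 160, 155, 151, 150, 155, 151, 98, 60, 55, 69, 118, 155, 153, 152, 152, 149, 154, 149, 135, 120, 121, 117, 118, 116, 121, 112, 112, 128, 145, 179, 248, 248, 242, 241, 242]
208 252 [241, 243, 243, 242, 243, 242, 243, 247, 252, 135, 148, 153, 154, 148, 152, 152, 151, 148, 151, 149, 153, 154, 95, 58, 60, 73, 121, 160, 149, 151, 148, 149, 151, 152, 152, 152, 151, 150, 154, 152, 150, 140, 186, 255, 245, 243, 242, 242, 242, 242, 242]
211 252 [247, 245, 245, 243, 242, 243, 245, 248, 129, 142, 145, 148, 146, 150, 150, 150, 151, 152, 148, 147, 152, 149, 90, 55, 62,
[... 469 characters left out ...]
151, 152, 152, 153, 154, 149, 156, 152, 70, 57, 66, 72, 118, 160, 151, 153, 154, 148, 153, 149, 151, 147, 151, 153, 148, 156, 147, 151, 153, 151, 154, 149, 151, 151, 149, 150, 149]
220 252 [151, 150, 148, 146, 146, 148, 149, 144, 153, 147, 147, 151, 150, 150, 149, 149, 145, 147, 146, 150, 151, 143, 72, 63, 61, 79, 135, 158, 149, 147, 151, 143, 149, 148, 147, 150, 151, 147, 148, 146, 148, 150, 145, 146, 147, 147, 149, 150, 143, 150, 147]
223 252 [104, 104, 107, 102, 102, 101, 107, 133, 129, 127, 132, 135, 139, 139, 133, 142, 133, 135, 134, 137, 137, 138, 70, 62, 66, 76, 122, 138, 133, 137, 135, 132, 137, 134, 138, 134, 137, 135, 134, 138, 132, 116, 107, 109, 112, 113, 109, 110, 110, 119, 119]
```

The pointer's middle is at 275.8 and the notch's at 277.2, about 0.8 mm short. Nudging, then releasing.

```bash
python3 -m crank '[{"dx":0,"dy":0.03,"dz":0,"wx":0,"wy":0,"wz":0},{"dx":0,"dy":0.03,"dz":0,"wx":0,"wy":0,"wz":0},{"dx":0,"dy":0.03,"dz":0,"wx":0,"wy":0,"wz":0}]' 0 && python3 -m crank '[{"dx":0,"dy":0,"dz":0,"wx":0,"wy":0,"wz":0},{"dx":0,"dy":0,"dz":0,"wx":0,"wy":0,"wz":0},{"dx":0,"dy":0,"dz":0,"wx":0,"wy":0,"wz":0},{"dx":0,"dy":0,"dz":0,"wx":0,"wy":0,"wz":0},{"dx":0,"dy":0,"dz":0,"wx":0,"wy":0,"wz":0},{"dx":0,"dy":0,"dz":0,"wx":0,"wy":0,"wz":0}]' 0.6; python3 px.py w6 | head -4
```

```text
time: 5.15
tcp_pos: [0.489, -0.3902, 0.2248]
orientation: [-179.7, -0.1, -77.5]
contact_force: [9.1, 7.0, -0.7]
opening: 0.135
gripper_force: 30.0
time: 5.65
tcp_pos: [0.4864, -0.3919, 0.2247]
orientation: [180.0, 0.0, -77.6]
contact_force: [0.4, 0.1, -0.1]
opening: 0.509
gripper_force: 0.0
rider [ 247  178   43   30 1032] mid 268.0
204 243 [243, 243, 246, 255, 198, 211, 228, 227, 228, 226, 229, 227, 231, 232, 220, 192, 117, 161, 155, 152, 150, 153, 157, 155, 56, 63, 60, 81, 137, 158, 151, 153, 157, 154, 122, 121, 124, 119, 120, 122, 124, 123, 116, 147, 237, 196, 185, 255, 247, 242, 243]
207 243 [243, 244, 244, 247, 252, 246, 238, 239, 243, 246, 214, 223, 224, 223, 174, 152, 153, 158, 155, 155, 153, 155, 156, 153, 54, 61, 59, 81, 143, 160, 155, 151, 153, 153, 156, 140, 132, 135, 125, 133, 133, 123, 119, 151, 237, 172, 165, 227, 249, 244, 243]
210 243 [243, 244, 243, 243, 243, 243, 243, 243, 247, 255, 133, 149, 154, 148, 151, 149, 147, 154, 149, 151, 154, 152, 157, 154, 53, 64, 56, 76, 138, 159, 152, 152, 151, 153, 148, 153, 153, 152, 154, 155, 148, 151, 148, 152, 150, 144, 188, 254, 245, 242, 243]
```

The pointer (268.9) is in the notch (268.0) within 0.5 mm after release. Lifting straight up, then crossing in front of the stand.

```bash
python3 -m crank '[{"dx":0,"dy":0,"dz":-0.6,"wx":0,"wy":0,"wz":0},{"dx":0,"dy":0,"dz":-1.5,"wx":0,"wy":0,"wz":0},{"dx":0,"dy":0,"dz":-2.6,"wx":0,"wy":0,"wz":0},{"dx":0,"dy":0,"dz":-3.8,"wx":0,"wy":0,"wz":0},{"dx":0,"dy":0,"dz":-5,"wx":0,"wy":0,"wz":0},{"dx":0,"dy":0,"dz":-5.7,"wx":0,"wy":0,"wz":0}]' 0.6 && python3 -m crank '[{"dx":-0.6,"dy":0.1,"dz":0,"wx":0,"wy":0,"wz":-0.6},{"dx":-1.5,"dy":0.1,"dz":0,"wx":0,"wy":0,"wz":-1.5},{"dx":-2.5,"dy":0.1,"dz":0,"wx":0,"wy":0,"wz":-2.6},{"dx":-3.6,"dy":0,"dz":0,"wx":0,"wy":0,"wz":-3.8},{"dx":-4.7,"dy":-0.2,"dz":0,"wx":0,"wy":0,"wz":-5},{"dx":-5.8,"dy":-0.4,"dz":0,"wx":0,"wy":0,"wz":-6.2},{"dx":-6.9,"dy":-0.7,"dz":0,"wx":0,"wy":0,"wz":-7.4},{"dx":-8,"dy":-1,"dz":0,"wx":0,"wy":0,"wz":-8.6},{"dx":-9.1,"dy":-1.4,"dz":0,"wx":0,"wy":0,"wz":-9.8},{"dx":-10.2,"dy":-1.8,"dz":0,"wx":0,"wy":0,"wz":-11},{"dx":-11.2,"dy":-2.2,"dz":0,"wx":0,"wy":0,"wz":-12.2},{"dx":-12,"dy":-2.5,"dz":0,"wx":0,"wy":0,"wz":-13}]'; python3 -c "
from h import *
print(robot.read_state()['q'])"
```

```text
time: 6.2
tcp_pos: [0.4867, -0.3921, 0.4007]
orientation: [-179.8, -0.3, -77.5]
contact_force: [-0.2, -1.1, 0.3]
opening: 0.6
gripper_force: 0.0
time: 7.2
tcp_pos: [0.4821, -0.022, 0.3961]
orientation: [-180.0, -0.0, -12.2]
contact_force: [1.0, -0.3, 0.7]
opening: 0.6
gripper_force: 0.0
[ 1.67210540e+01  8.48381305e+00 -1.96603505e+01  2.22168200e-03
 -6.18062545e+01  6.10758716e+01]
```

```bash
python3 -m crank '[{"dx":0.1,"dy":-0.8,"dz":0,"wx":0,"wy":0,"wz":-0.6},{"dx":0.2,"dy":-1.9,"dz":0,"wx":0,"wy":0,"wz":-1.4},{"dx":0.3,"dy":-3,"dz":0,"wx":0,"wy":0,"wz":-2.4},{"dx":0.4,"dy":-4.2,"dz":0,"wx":0,"wy":0,"wz":-3.4},{"dx":0.5,"dy":-5.4,"dz":0,"wx":0,"wy":0,"wz":-4.4},{"dx":0.6,"dy":-6.5,"dz":0,"wx":0,"wy":0,"wz":-5.2},{"dx":0.7,"dy":-7.2,"dz":0,"wx":0,"wy":0,"wz":-5.4},{"dx":0.7,"dy":-7.4,"dz":0,"wx":0,"wy":0,"wz":-5.4},{"dx":0.7,"dy":-7.4,"dz":0,"wx":0,"wy":0,"wz":-5.4},{"dx":0.7,"dy":-7.4,"dz":0,"wx":0,"wy":0,"wz":-5.4}]'; python3 -c "
from h import *
snap('wrist','w7')"
```

```text
time: 8.03
tcp_pos: [0.5506, 0.1877, 0.3954]
orientation: [180.0, 0.1, 14.4]
contact_force: [0.2, 0.3, 0.0]
opening: 0.595
gripper_force: 0.0
```

View pics/w7.png

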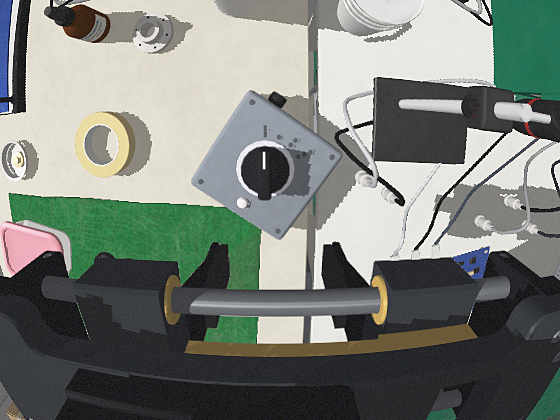

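The dial is at (264,170), with its white line pointing straight up in the image, along tool +x. Box corners are at (250,91), (340,157), (283,240) and (192,182). The stand's post is well to the right, at (400,105) and beyond.

```bash
python3 - <<'E'
from h import *
K=cam("wrist")[1]; W=np.load("pics/w7.npy"); im=cv2.imread("pics/w7.png"); Wt,Kt=cam("top")
h=cv2.cvtColor(im,cv2.COLOR_BGR2HSV)
cs=np.array([(250,91),(340,157),(283,240),(192,182)],float)
P=np.array([onplane("wrist",W,K,c,.045) for c in cs]); print("box centre",P.mean(0),"sides",np.linalg.norm(P-np.roll(P,1,0),axis=1))
d=P[0]-P[3]; e=P[1]-P[2]; print("box yaw",[np.degrees(np.arctan2(v[1],v[0])) for v in(d,e)])
r=np.zeros(h.shape[:2],bool); r[135:205,235:290]=1
m=(h[...,2]<75)&r; n,l,s,c=cv2.connectedComponentsWithStats(m.astype(np.uint8))
for i in range(1,n):
    if s[i,4]>30: print("dark",s[i],c[i])
w=(h[...,2]>150)&r; w[:150]=0;w[176:]=0;w[:,:258]=0;w[:,271:]=0
ys,xs=np.nonzero(w); print("line px",xs.min(),xs.max(),ys.min(),ys.max())
A=onplane("wrist",W,K,(xs[ys<=ys.min()+2].mean(),ys.min()),.081);B=onplane("wrist",W,K,(xs[ys>=ys.max()-2].mean(),ys.max()),.081)
print("line",A,B,np.degrees(np.arctan2(*(A-B)[1::-1])))
# dial apex in both views
for y in range(148,202,4): print(y,"".join("#" if v<75 else("o" if v>150 else ".") for v in h[y,236:292,2]))
t=cv2.cvtColor(cv2.imread("pics/top0.png"),cv2.COLOR_BGR2HSV)[...,2]; mt=np.zeros_like(t); mt[190:220,165:195]=t[190:220,165:195]<60
n,l,s,c2=cv2.connectedComponentsWithStats(mt)
for i in range(1,n):
    if s[i,4]>30: print("top dark",s[i],c2[i]); print(tri([ray("wrist",W,K,(264,176)),ray("top",Wt,Kt,c2[i])]))
E
```

```text
box centre [0.56753115 0.20144023 0.045     ] sides [0.11272789 0.11380792 0.10949327 0.11744072]
box yaw [np.float64(-19.745555417146022), np.float64(-17.81605304034464)]
dark [ 241  146   48   54 1800] [264.96722222 171.30555556]
line px 263 264 152 168
line [0.58927951 0.20827626 0.081     ] [0.5748735  0.20468124 0.081     ] 14.011993469509132
148 ooooooooooooooooooo.####################.....ooo......oo
152 ooooooooooooo#############.oo.################.o.o.o....
156 ooooooooo.################.oo.###################.oooo..
160 ooooooo.##################.oo.#####################.o..o
164 oooooo####################.oo.#######################...
168 ooooo#####################.oo.#######################.o.
172 ooooo################################################.o.
176 oooooo###############################################.oo
180 oo.oooo############################################.ooo.
184 oooooooooo#######################################.ooo...
188 ooooooooooooo.###############################...........
192 oooooooooooooooooooo.##################..oo.............
196 oooooooooooooooooooooo#############.oo..oooooooooooooooo
200 oooooooooo...ooooooooooo..........oooooooooooooooooooooo
top dark [173 199  13  13 135] [179.25185185 205.34074074]
(array([0.56296834, 0.20056972, 0.05663161]), [np.float64(0.0014840816614274074), np.float64(0.001484081661427394)])
```

```bash
python3 - <<'E'
from h import *
K=cam("wrist")[1]; W=np.load("pics/w7.npy"); f=lambda u,v,z:onplane("wrist",W,K,(u,v),z)
u=np.array([np.cos(np.radians(14.2)),np.sin(np.radians(14.2)),0])
print("disc",f(264.7,169.5,.055),"disc top edge",f(264.7,145.5,.055)-.025*u,"width",np.linalg.norm(f(240.5,169,.055)-f(288.5,169,.055)))
print("bar end",f(264.3,199.5,.081)+.024*u)
print("fingertip-centre check",robot.read_state()["tcp_pos"],robot.read_state()["orientation"])
E
```

```text
disc [0.5685561  0.20278562 0.055     ] disc top edge [0.56778438 0.20253207 0.055     ] width 0.04806173614631005
bar end [0.56906099 0.20258937 0.081     ]
fingertip-centre check [0.55053157 0.18722136 0.39567452] [1.79985601e+02 5.07670791e-02 1.44048557e+01]
```

Dial axis (0.5685,0.2025) by three estimates, bar at about 14.2°. The fingertips must clear the disc at 56 mm, so I grip with the TCP at z 0.244 (tips at about 62 mm).

```bash
python3 -m crank '[{"dx":0.3,"dy":-0.15,"dz":0.4,"wx":0,"wy":0,"wz":0},{"dx":0.7,"dy":-0.34,"dz":1.2,"wx":0,"wy":0,"wz":0},{"dx":0.71,"dy":-0.34,"dz":2.1,"wx":0,"wy":0,"wz":0},{"dx":0.71,"dy":-0.34,"dz":3,"wx":0,"wy":0,"wz":0},{"dx":0.71,"dy":-0.34,"dz":3.8,"wx":0,"wy":0,"wz":0},{"dx":0.71,"dy":-0.34,"dz":4.4,"wx":0,"wy":0,"wz":0},{"dx":0.71,"dy":-0.34,"dz":4.8,"wx":0,"wy":0,"wz":0},{"dx":0.71,"dy":-0.34,"dz":5.05,"wx":0,"wy":0,"wz":0},{"dx":0.71,"dy":-0.34,"dz":5.05,"wx":0,"wy":0,"wz":0}]' 0.6; python3 -c "
from h import *
snap('wrist','w8')"
```

```text
time: 8.83
tcp_pos: [0.5687, 0.2024, 0.242]
orientation: [179.9, 0.2, 14.4]
contact_force: [0.7, 0.6, 0.2]
opening: 0.6
gripper_force: 0.0
```

View pics/w8.png

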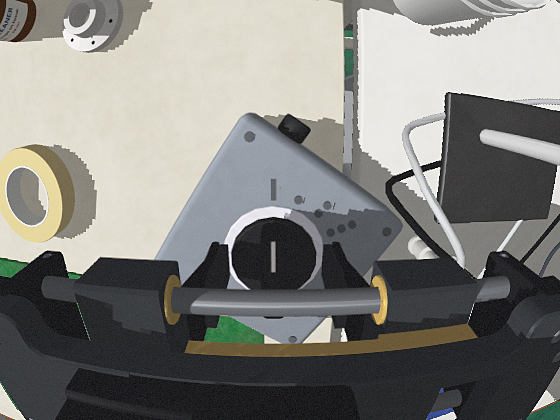

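The bar's line (273) sits centred between the fingertips (222 to 330). Closing.

```bash
python3 -m crank '[{"dx":0,"dy":0,"dz":0,"wx":0,"wy":0,"wz":0},{"dx":0,"dy":0,"dz":0,"wx":0,"wy":0,"wz":0},{"dx":0,"dy":0,"dz":0,"wx":0,"wy":0,"wz":0},{"dx":0,"dy":0,"dz":0,"wx":0,"wy":0,"wz":0},{"dx":0,"dy":0,"dz":0,"wx":0,"wy":0,"wz":0},{"dx":0,"dy":0,"dz":0,"wx":0,"wy":0,"wz":0},{"dx":0,"dy":0,"dz":0,"wx":0,"wy":0,"wz":0},{"dx":0,"dy":0,"dz":0,"wx":0,"wy":0,"wz":0},{"dx":0,"dy":0,"dz":0,"wx":0,"wy":0,"wz":0},{"dx":0,"dy":0,"dz":0,"wx":0,"wy":0,"wz":0}]' 0
```

```text
time: 9.72
tcp_pos: [0.569, 0.2035, 0.2444]
orientation: [180.0, -0.0, 14.5]
contact_force: [-0.7, 0.3, 1.4]
opening: 0.146
gripper_force: 30.0
```

Gripped on 13 mm with little side force. Turning clockwise (+wz).

```bash
python3 -m crank '[{"dx":0,"dy":0,"dz":0,"wx":0,"wy":0,"wz":0.4},{"dx":0,"dy":0,"dz":0,"wx":0,"wy":0,"wz":1},{"dx":0,"dy":0,"dz":0,"wx":0,"wy":0,"wz":1.7},{"dx":0,"dy":0,"dz":0,"wx":0,"wy":0,"wz":2.4},{"dx":0,"dy":0,"dz":0,"wx":0,"wy":0,"wz":3.1},{"dx":0,"dy":0,"dz":0,"wx":0,"wy":0,"wz":3.8},{"dx":0,"dy":0,"dz":0,"wx":0,"wy":0,"wz":4.5},{"dx":0,"dy":0,"dz":0,"wx":0,"wy":0,"wz":5.2},{"dx":0,"dy":0,"dz":0,"wx":0,"wy":0,"wz":5.9},{"dx":0,"dy":0,"dz":0,"wx":0,"wy":0,"wz":6.5},{"dx":0,"dy":0,"dz":0,"wx":0,"wy":0,"wz":7},{"dx":0,"dy":0,"dz":0,"wx":0,"wy":0,"wz":7}]' 0
```

```text
time: 10.72
tcp_pos: [0.5691, 0.2021, 0.2444]
orientation: [179.8, 0.0, -20.6]
contact_force: [1.3, -6.2, 1.6]
opening: 0.144
gripper_force: 30.0
```

```bash
python3 -m crank '[{"dx":0,"dy":0,"dz":0,"wx":0,"wy":0,"wz":0.6},{"dx":0,"dy":0,"dz":0,"wx":0,"wy":0,"wz":1.3},{"dx":0,"dy":0,"dz":0,"wx":0,"wy":0,"wz":2},{"dx":0,"dy":0,"dz":0,"wx":0,"wy":0,"wz":2.7},{"dx":0,"dy":0,"dz":0,"wx":0,"wy":0,"wz":3.4},{"dx":0,"dy":0,"dz":0,"wx":0,"wy":0,"wz":4.1},{"dx":0,"dy":0,"dz":0,"wx":0,"wy":0,"wz":4.8},{"dx":0,"dy":0,"dz":0,"wx":0,"wy":0,"wz":5.4},{"dx":0,"dy":0,"dz":0,"wx":0,"wy":0,"wz":6},{"dx":0,"dy":0,"dz":0,"wx":0,"wy":0,"wz":6.5},{"dx":0,"dy":0,"dz":0,"wx":0,"wy":0,"wz":6.8},{"dx":0,"dy":0,"dz":0,"wx":0,"wy":0,"wz":6.8}]' 0; python3 - <<'E'
from h import *
im,W,K=snap("wrist","w9"); print(robot.read_state()["orientation"],robot.read_state()["ft_torque"])
cv2.imwrite("pics/c9.png",cv2.resize(im[120:320,180:400],(660,600),interpolation=cv2.INTER_CUBIC))
E
```

```text
time: 11.72
tcp_pos: [0.5685, 0.201, 0.2444]
orientation: [179.6, -0.1, -54.6]
contact_force: [-0.3, -8.7, 4.6]
opening: 0.147
gripper_force: 30.0
[ 1.79609160e+02 -1.21759504e-01 -5.45330193e+01] [-2.60989339  0.33154044  0.19769852]
```

View pics/c9.png

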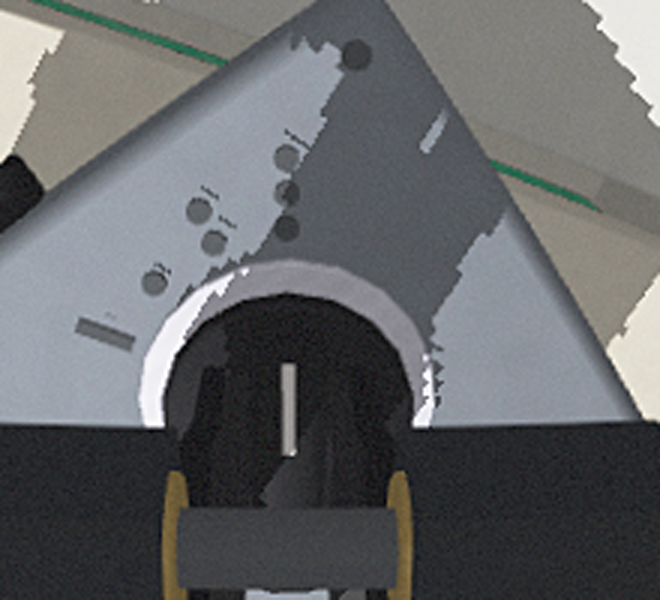

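The white line (x 288) points straight at the three pips (x 287), grip force is 30 N, and the yaw has turned 69° (1.2 rad). Handing in while holding.

```bash
python3 -m crank '[{"dx":0,"dy":0,"dz":0,"wx":0,"wy":0,"wz":0},{"dx":0,"dy":0,"dz":0,"wx":0,"wy":0,"wz":0},{"dx":0,"dy":0,"dz":0,"wx":0,"wy":0,"wz":0},{"dx":0,"dy":0,"dz":0,"wx":0,"wy":0,"wz":0}]' 0; python3 -c "
from h import *
print(robot.hand_in())"
```

```text
time: 12.1
tcp_pos: [0.5685, 0.201, 0.2444]
orientation: [179.6, -0.1, -54.5]
contact_force: [-1.5, -7.7, 4.2]
opening: 0.144
gripper_force: 30.0
the job is handed in; nothing more can be done
None
```

The job is handed in at 12.1 s, verdict not shown: the pointer was within about 0.5 mm of the notch's middle after release, and the gripper is holding the dial at its third position with 30 N; I viewed 11 pictures, one over the limit of 10.

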